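Rebalance the bench fume extraction

TASK

The glue pot is done for today but the foil press works on: shut the extraction damper on the glue pot's branch completely, and turn the damper on the foil press's branch down to half open, that is three clicks up from shut. Which of the two stands at which end differs from day to day; leave both handles resting in their notches and do not shift the loose things on the bench.

Things in the scene. Friction and masses are not known exactly. Their poses are not given: they have to be found in the camera images.
- ducting: fixed galvanised duct, 100 mm in diameter, axis 75 mm up, clamped down. Origin on the bench under the tee. y axis along the branches (left branch to +y, flared inlet at y = 0.24; right to -y, inlet at -0.34), x axis along the trunk, away from the robot. A damper with its handle on top sits on each branch, pivots at y = +0.12 and -0.12. A branch serves the machine beyond its inlet
- damper_left (a joint): handle of the damper on the left (+y) branch. 0 = shut: handle square to the branch, along the ducting's -x; 1.571 = wide open: along the branch, to the ducting's -y; clockwise from above shuts; stops 0.03 beyond. A sprung latch clicks into 7 notches 0.262 (15 degrees) apart, 0 to 1.571; half open = 0.785. Starts in one of the 3 most open. 6 to 10 N sideways at the grip leaves a notch; it then snaps into the next and stays
- damper_right (a joint): handle of the damper on the right (-y) branch. 0 = shut: handle square to the branch, along the ducting's -x; 1.571 = wide open: along the branch, to the ducting's -y; clockwise from above shuts; stops 0.03 beyond. A sprung latch clicks into 7 notches 0.262 (15 degrees) apart, 0 to 1.571; half open = 0.785. Starts in one of the 3 most open. 6 to 10 N sideways at the grip leaves a notch; it then snaps into the next and stays
- damper_left_grip (a point): middle of the left handle's rubber grip, a level round bar 18 mm thick, 55 mm long, from 96 to 151 mm out from the pivot, 168 mm above the bench; free below (duct top 125 mm up) and at both sides. Nearer the pivot: flat lever 24 mm wide, latch under it and its housing on top (to 182 mm up), hub (to 187 mm up), fixed notched quadrant of radius 73 mm at 155 mm up
- damper_right_grip (a point): middle of the right handle's rubber grip, a level round bar 18 mm thick, 55 mm long, from 96 to 151 mm out from the pivot, 168 mm above the bench; free below (duct top 125 mm up) and at both sides. Nearer the pivot: flat lever 24 mm wide, latch under it and its housing on top (to 182 mm up), hub (to 187 mm up), fixed notched quadrant of radius 73 mm at 155 mm up
- damper_left_pivot (a point): on the vertical axis of the left damper's handle, 168 mm above the bench; axes as the ducting's
- damper_right_pivot (a point): on the vertical axis of the right damper's handle, 168 mm above the bench; axes as the ducting's
- foil_press: fixed green hand-lever press, base 400 x 240 mm, 0.45 m tall to the end of its black pull lever, two upright cheeks; origin under its centre. It stands at one end of the bench, beyond the left inlet (y > 0) or beyond the right one (y < 0)
- glue_pot: fixed round grey electric glue pot with an aluminium lid, 230 mm in diameter, 205 mm tall; origin under its centre. It stands at the other end of the bench from the press
- type_case: fixed open wooden tray of metal type, 150 x 280 x 40 mm, in front of the ducting; origin under its centre. Bystander
- foil_roll: loose upright roll of foil, 60 mm in diameter, 100 mm tall, behind the ducting; origin under its centre. Bystander
- paste_jar: loose jar, 72 mm in diameter, 90 mm tall, behind the ducting; origin under its centre. Bystander
- backing_hammer: loose hammer, 240 mm long, lying in front of the ducting; origin on the bench under it. Bystander

How it is judged:
By the outcome, as a careful person would: the job done as asked, in the order asked, and still so for the second after the job is handed in, with the robot touching nothing.
It also fails if it takes over 64 s, if anything falls off the work surface, if the arm or the gripper's body presses on something with over 40 N, if the wrist force passes 120 N, or if a joint passes its speed limit or range.

ROBOT

A 7-joint arm with a two-finger parallel gripper is mounted at the origin on the work surface. World frame = base frame: x ahead of the robot, y to its left, z up, the work surface at z = 0. Lengths are in m, angles in degrees, forces in N, time in s.
With the tool pointing down it reaches from about 0.425 to 0.875 m from the base axis. Payload 4.7 kg.
Tool frame: the origin (TCP) lies at the very end of the fingers, on their centre line; the grasp point (between the pads) lies 19 mm behind it; z points along the fingers, y is the line along which they close (so a half turn about z gives the same grasp; the last joint's range is limited). The gripper opens to 87 mm and grips with 3 to 60 N. Pads are 19 mm wide; open, the fingers measure 117 mm over their backs; the gripper's body (75 mm by 190 mm) begins 51 mm behind the grasp point.
Start: joints at [-64.624, 18.392, -4.016, 83.108, 1.295, 78.541, -3.26], TCP at [0.27, 0.591, 0.223] pointing down, gripper open.
Joint ranges: [-163.93, 163.93], [-17.29, 119.83], [-79.2, 71.16], [3.27, 140.29], [-89.18, 269.18], [5.43, 117.66], [-154.24, 154.24]. Speed limits (degrees/s): [147.25, 147.25, 180, 180, 180, 180, 180].

INTERFACE

Orientations are given as [roll, pitch, yaw] about the fixed x, y, z axes, in that order (R = Rz(yaw) Ry(pitch) Rx(roll)).
In Python, from cell import get_obs, eyes, env gives the robot as it stands.
- The arm moves only by the tool servo_tool, never from a script. Its argument "series" is a list that holds one entry, the list of rows, each a list of 7 numbers: the shift along the tool's x, y, z in units of 300 mm (1.0 is 300 mm), then the turn, a rotation vector about the tool's x, y, z in units of pi rad (1.0 is pi rad), then the opening, from 0 (shut) to 1 (fully open). In form: [[[tx, ty, tz, wx, wy, wz, gripper], ...]]. A call has 1 to 12 rows; each row is the pose to reach, as a shift and turn from the pose commanded when the call began, along the tool's axes at that moment, turning the shorter way round; what a row does not reach only later rows make up. A row lasts 1/12 s, in which the tool goes at most 41.7 mm and 7.16 degrees, less where a joint would pass 70% of its speed; a pose out of reach is approached as far as the arm can. A call with a number of a shift or a turn outside -1 to 1 is refused whole. A call with a gripper value outside its range is refused whole. The fingers move at their own pace and stop on an object; "grip_force" is the grip in N (left out, the last holds). Time passes only in rows, so rows that repeat a pose let the fingers close. It gives the time, the measured TCP pose, the force, the opening and the grip force at its end, in the units of the state.
- get_obs(): the state, without advancing time (a new reading comes with each control period).
- eyes.read_camera(name): name is "scene" or "top" or "wrist"; returns a dict with "frame" (400x640x3 uint8, red, green, blue), "depth" (400x640 float32, m along the optical axis (not along the pixel's ray), 0 where there is no reading), "fx", "fy", "cx", "cy" (pixels), "origin" and "rotation" of the camera in the world; the wrist camera has in their place "mount" (4x4, takes a point from camera to tool coordinates, whose origin is the TCP and whose axes are the flange's). Camera axes: x right, y down, z forward; pixel columns grow to the right and rows downward; lengths in m; the calibration is good to about 2 mm. A picture is of the moment at which its call begins: read the wrist's pose just before it.
- env.sign_off(): hands the job in; it is judged then, once.
The state is a dict: "time_s": time; "qpos": joint angles; "joint_velocities": joint speeds; "effort": joint torques, N m; "tool_pos": TCP position; "tool_rot": TCP orientation; "force": force on the tool from outside, world axes, zero at the start; "wrist_torque": the same for the moment, N m; "grip_width": finger opening in m; "grasp_force": force on a finger pad.
Only numpy, scipy, OpenCV 4.12 (cv2) and the standard library are available. Lean on these libraries where they do the work, as an engineer would, in place of code of your own. Each camera call takes 0.05 s, during which the arm holds its last target. There are 200 camera calls.

## Working session

There is one attempt and no reset: what is moved stays moved. The work goes in short steps, Python scripts to look and compute and a tool call to move; the robot and the scene stay as the last step left them, time stands still between calls to the robot, and variables do not carry over. Pictures are saved under pics/ and viewed, at most 10 in all, crops included, and the job is handed in when it is done.

Besides the shell and the picture viewer there is one more tool, called after "Request:" in YAML: its name, and indented under it one key for each argument. servo_tool: Moves the arm, as the interface text tells. Shifts and turns lie within -1 to 1; 1 stands for 300 mm of shift or pi rad of turn. Its arguments: {"type":"object","properties":{"series":{"type":"array"},"grip_force":{"type":"number"}},"required":["series"]}

```bash
mkdir -p pics
cat > h.py <<'E'
import numpy as np, cv2
from cell import get_obs, eyes, env
def shot(n,f):
    c=eyes.read_camera(n); cv2.imwrite('pics/'+f+'.png',c['frame'][:,:,::-1]); np.savez('pics/'+f+'.npz',**c); return c
def cloud(c):
    v,u=np.mgrid[0:400,0:640]; z=c['depth']
    p=np.stack([(u-c['cx'])/c['fx']*z,(v-c['cy'])/c['fy']*z,z],-1)
    return p@np.array(c['rotation']).T+np.array(c['origin'])
E
python3 - <<'E'
from h import *
o=get_obs();print(o['time_s'],o['tool_pos'],o['tool_rot'],o['grip_width'])
for n in('top','scene'):
    c=shot(n,n+'1');print(n,c['origin'],c['rotation'],c['fx'])
E
```

```text
0.0 [0.27007549 0.59062173 0.22144998] [-1.79890308e+02  7.82397547e-03  1.55436915e+02] 0.08699927790450397
top [ 0.42480944 -0.01481276  1.47934751] [-174.96088276    1.24732876  -90.3347825 ] 468.98371931504494
scene [ 1.15913577 -0.57604264  1.12098493] [-139.64600371   -0.76821483   46.9421892 ] 366.2336645623423
```

View pics/top1.png

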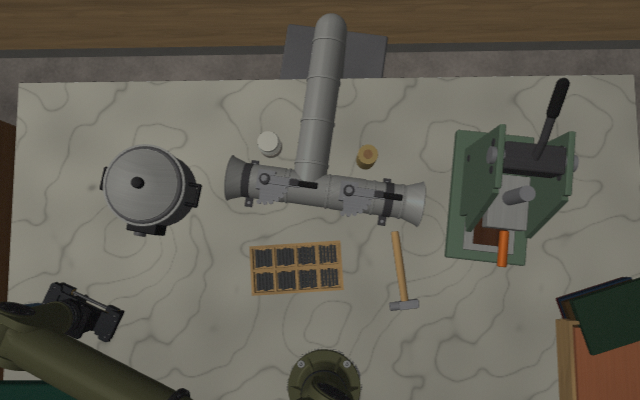

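View pics/scene1.png

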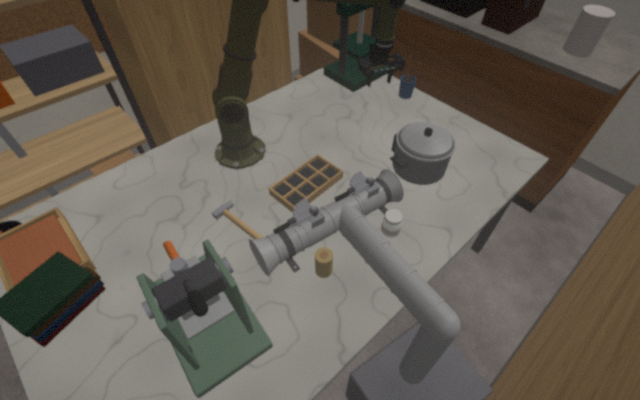

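The glue pot stands at the left (pixel 145,185) and the press at the right (515,195). So the left damper gets shut and the right one goes to half open. The pivots are near (265,178) and (349,190), and both handles point right along the branch, with grips near (303,184) and (388,196).

```bash
cat >> h.py <<'E'
from scipy.spatial.transform import Rotation as R
def cloud(c):
    v,u=np.mgrid[0:400,0:640]; z=c['depth']
    p=np.stack([(u-c['cx'])/c['fx']*z,(v-c['cy'])/c['fy']*z,z],-1)
    return R.from_euler('xyz',c['rotation'],degrees=True).apply(p.reshape(-1,3)).reshape(400,640,3)+np.array(c['origin'])
E
python3 - <<'E'
from h import *
c=dict(np.load('pics/top1.npz'));P=cloud(c);im=c['frame']
cv2.imwrite('pics/crop.png',cv2.resize(im[140:240,215:435],None,fx=3.6,fy=3.6,interpolation=cv2.INTER_CUBIC)[:,:,::-1])
print('bench z',P[270:300,480:540,2].mean())
reg=P[140:240,215:435].reshape(-1,3)
for v,u in [(178,265),(190,349),(184,303),(196,388),(185,313),(196,398),(180,285),(193,370)]: print(u,v,P[v,u].round(4))
for lo,hi in((.178,.20),(.160,.178)):
    m=(P[...,2]>lo)&(P[...,2]<hi); m[:140]=0;m[240:]=0;m[:,:215]=0;m[:,435:]=0
    n,l,s,ce=cv2.connectedComponentsWithStats(m.astype(np.uint8))
    for i in range(1,n):
        if s[i,4]>8:
            q=P[l==i]; w,V=np.linalg.eigh(np.cov(q[:,:2].T)); print(lo,s[i],q.mean(0).round(4),V[:,1].round(3),np.sqrt(w).round(4))
# branch axis: duct top points
m=(reg[:,2]>.118)&(reg[:,2]<.13);q=reg[m];w,V=np.linalg.eigh(np.cov(q[:,:2].T));print('duct',q.mean(0),V[:,1],w)
E
```

```text
bench z 0.006254588731223066
265 178 [0.6147 0.1572 0.1852]
349 190 [ 0.579  -0.0765  0.1856]
303 184 [0.5984 0.0517 0.1741]
388 196 [ 0.5627 -0.1857  0.1732]
313 185 [0.5947 0.0235 0.1788]
398 196 [ 0.5617 -0.2124  0.1805]
285 180 [0.6105 0.1025 0.1718]
370 193 [ 0.5719 -0.136   0.1698]
0.178 [259 173   9  10  45] [0.6154 0.1631 0.184 ] [-0.884  0.468] [0.0058 0.0062]
0.178 [289 179   9   7  56] [0.6034 0.0788 0.1823] [0.209 0.978] [0.0052 0.0073]
0.178 [305 182  12   4  19] [0.598  0.0324 0.1794] [0.106 0.994] [0.0022 0.0105]
0.178 [345 187   9   8  41] [ 0.5796 -0.0754  0.1844] [0.524 0.852] [0.0049 0.0056]
0.178 [374 190  10   8  56] [ 0.5683 -0.1576  0.1826] [0.081 0.997] [0.0054 0.0075]
0.178 [391 194   5   4   9] [ 0.5629 -0.1966  0.1791] [-0.032  0.999] [0.0028 0.0041]
0.16 [259 173  59  16 347] [0.6056 0.1012 0.1717] [0.137 0.991] [0.0077 0.0443]
0.16 [259 174   3   5   9] [0.6227 0.173  0.1749] [-0.967  0.256] [0.002  0.0041]
0.16 [343 185  60  16 367] [ 0.5709 -0.1342  0.1722] [0.142 0.99 ] [0.0076 0.0468]
0.16 [344 199   7   3   9] [ 0.5535 -0.0717  0.1619] [0.122 0.993] [0.002  0.0055]
0.16 [355 202   3  10  12] [ 0.5333 -0.0959  0.1613] [-0.988 -0.155] [0.0017 0.0088]
duct [0.611664   0.00108736 0.12330086] [0.18128147 0.98343125] [0.0018664  0.02592712]
```

View pics/crop.png

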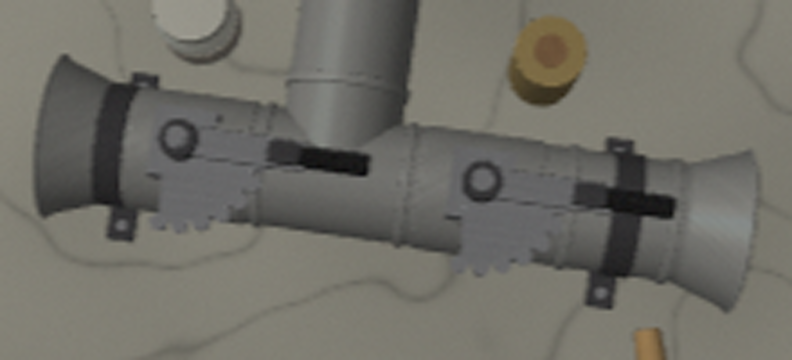

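Both handles lie within about 1° of the branch direction, so both start wide open. The pivots are at (0.615,0.163) and (0.580,-0.075), and the ducting yaw is about -8.5°. I'll straddle each grip with the closing line tangential, then follow the arc.

```bash
cat >> h.py <<'E'
PIV={'L':np.array([.6154,.1631]),'R':np.array([.5796,-.0754])}; YAW=-8.5
def grip(s,deg,r=.1235):   # handle opening angle -> grip xy, tool yaw
    a=np.radians(YAW+180+deg); return (*(PIV[s]+r*np.array([np.cos(a),np.sin(a)])), YAW+deg)
def rows(targets,g):
    o=get_obs(); R0=R.from_euler('xyz',o['tool_rot'],degrees=True); p0=np.array(o['tool_pos'])
    print(o['time_s'],p0.round(4),np.round(o['tool_rot'],1),np.round(o['force'],1),round(o['grip_width'],4))
    for x,y,z,yaw in targets:
        d=R0.inv().apply(np.array([x,y,z])-p0)/.3
        w=(R0.inv()*R.from_euler('xyz',[180,0,yaw],degrees=True)).as_rotvec()/np.pi
        print([round(float(v),3) for v in (*d,*w)]+[g])
E
python3 - <<'E'
from h import *
x,y,w=grip('L',90)
print(x,y,w)
rows([(.27,.591,.30,155),(.45,.33,.30,115),(x,y,.26,w),(x,y,.149,w)],.6)
E
```

```text
0.5971455377254931 0.04095654087480327 81.5
0.1 [0.2701 0.5906 0.2215] [-179.9    0.   155.4] [ 0.2 -0.6  0.9] 0.0869
[0.001, 0.0, -0.262, -0.001, 0.0, 0.002, 0.6]
[-0.907, -0.541, -0.26, -0.001, 0.0, 0.225, 0.6]
[-1.753, -1.213, -0.126, -0.0, 0.0, 0.411, 0.6]
[-1.753, -1.213, 0.244, -0.0, 0.0, 0.411, 0.6]
```

Request:
servo_tool:
  series:
    - [[0,0,-0.13,0,0,0,0.6],[0,0,-0.26,0,0,0.002,0.6],[-0.907,-0.541,-0.26,0,0,0.225,0.6],[-0.907,-0.541,-0.26,0,0,0.225,0.6],[-0.907,-0.541,-0.26,0,0,0.225,0.6],[-0.907,-0.541,-0.26,0,0,0.225,0.6],[-0.907,-0.541,-0.26,0,0,0.225,0.6],[-0.907,-0.541,-0.26,0,0,0.225,0.6],[-0.907,-0.541,-0.26,0,0,0.225,0.6],[-0.907,-0.541,-0.26,0,0,0.225,0.6],[-0.907,-0.541,-0.26,0,0,0.225,0.6],[-0.907,-0.541,-0.26,0,0,0.225,0.6]]
  grip_force: 30

```text
time_s: 1.1
tool_pos: [0.4512, 0.3286, 0.3004]
tool_rot: [-180.0, -0.0, 114.7]
force: [-0.3, 0.9, 0.0]
grip_width: 0.0522
grasp_force: 0.0
```

Run:
```python
from h import *
x,y,w=grip('L',90)
rows([(x,y,.26,w)],.6)
```

```text
1.1 [0.4512 0.3286 0.3004] [-180.    -0.   114.7] [-0.3  0.9  0. ] 0.0522
[-1.074, 0.041, 0.135, -0.0, 0.0, 0.184, 0.6]
```

Request:
servo_tool:
  series:
    - [[-0.98,0.038,0.12,0,0,0.184,0.6],[-0.98,0.038,0.12,0,0,0.184,0.6],[-0.98,0.038,0.12,0,0,0.184,0.6],[-0.98,0.038,0.12,0,0,0.184,0.6],[-0.98,0.038,0.12,0,0,0.184,0.6],[-0.98,0.038,0.12,0,0,0.184,0.6],[-0.98,0.038,0.12,0,0,0.184,0.6],[-0.98,0.038,0.12,0,0,0.184,0.6],[-0.98,0.038,0.12,0,0,0.184,0.6],[-0.98,0.038,0.12,0,0,0.184,0.6]]

```text
time_s: 1.93
tool_pos: [0.5841, 0.0709, 0.264]
tool_rot: [-179.9, -0.1, 81.9]
force: [0.0, 1.1, 0.4]
grip_width: 0.0524
grasp_force: 0.0
```

Run:
```python
from h import *
x,y,w=grip('L',90)
rows([(x,y,.22,w),(x,y,.149,w)],.6)
shot('wrist','w1')
```

```text
1.9333 [0.5841 0.0709 0.264 ] [-1.799e+02 -1.000e-01  8.190e+01] [0.  1.1 0.4] 0.0524
[-0.093, 0.057, 0.146, -0.0, -0.0, 0.002, 0.6]
[-0.093, 0.058, 0.383, -0.0, -0.0, 0.002, 0.6]
```

View pics/w1.png

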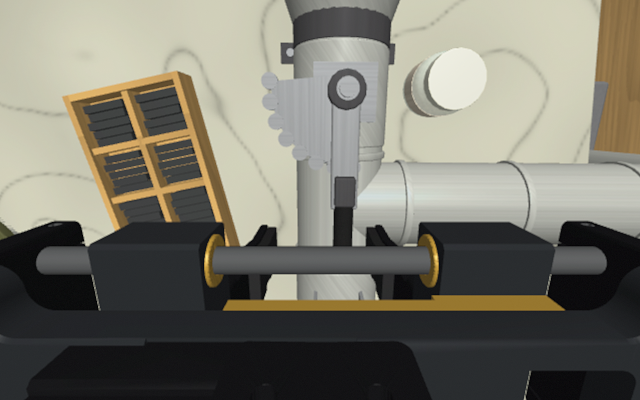

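The wrist view shows the left handle (column 343, rows 90–245) parallel to the branch, so it is wide open, and the fingers straddle it (columns 265 and 375). Next is the lateral shift, then down and grip.

Request:
servo_tool:
  series:
    - [[-0.093,0.057,0.07,0,0,0.002,0.6],[-0.093,0.057,0.146,0,0,0.002,0.6],[-0.093,0.057,0.22,0,0,0.002,0.6],[-0.093,0.057,0.3,0,0,0.002,0.6],[-0.093,0.057,0.35,0,0,0.002,0.6],[-0.093,0.057,0.383,0,0,0.002,0.6],[-0.093,0.057,0.383,0,0,0.002,0.6],[-0.093,0.057,0.383,0,0,0.002,0],[-0.093,0.057,0.383,0,0,0.002,0],[-0.093,0.057,0.383,0,0,0.002,0],[-0.093,0.057,0.383,0,0,0.002,0],[-0.093,0.057,0.383,0,0,0.002,0]]

```text
time_s: 2.98
tool_pos: [0.598, 0.0386, 0.1506]
tool_rot: [179.9, -0.0, 81.4]
force: [-0.3, -0.6, 0.2]
grip_width: 0.0265
grasp_force: 0.0
```

Run:
```python
from h import *
rows([(*grip('L',a)[:2],.149,grip('L',a)[2]) for a in range(86,41,-4)],0)
```

```text
2.9833 [0.598  0.0386 0.1506] [179.9  -0.   81.4] [-0.3 -0.6  0.2] 0.0265
[0.008, -0.033, 0.005, 0.0, -0.0, 0.022, 0]
[0.011, -0.061, 0.005, 0.0, -0.0, 0.044, 0]
[0.016, -0.09, 0.005, 0.0, -0.0, 0.066, 0]
[0.023, -0.118, 0.005, 0.0, -0.0, 0.089, 0]
[0.032, -0.145, 0.005, 0.0, -0.0, 0.111, 0]
[0.043, -0.172, 0.005, 0.0, -0.0, 0.133, 0]
[0.055, -0.197, 0.005, 0.0, -0.0, 0.155, 0]
[0.07, -0.222, 0.005, 0.0, -0.0, 0.177, 0]
[0.086, -0.246, 0.005, 0.0, -0.0, 0.2, 0]
[0.103, -0.269, 0.005, 0.0, -0.0, 0.222, 0]
[0.123, -0.29, 0.005, 0.0, -0.0, 0.244, 0]
[0.143, -0.31, 0.005, 0.0, -0.0, 0.266, 0]
```

Request:
servo_tool:
  series:
    - [[0,0,0,0,0,0,0],[0,0,0,0,0,0,0],[0,0,0,0,0,0,0],[0,0,0,0,0,0,0]]

```text
time_s: 3.32
tool_pos: [0.5992, 0.0383, 0.1503]
tool_rot: [179.8, -0.0, 81.4]
force: [4.3, -0.4, -1.3]
grip_width: 0.0173
grasp_force: 30.0
```

Run:
```python
from h import *
rows([(*grip('L',a)[:2],.149,grip('L',a)[2]) for a in range(86,41,-4)],0)
```

```text
3.3167 [0.5992 0.0383 0.1503] [179.8  -0.   81.4] [ 4.3 -0.4 -1.3] 0.0173
[0.009, -0.037, 0.004, 0.001, -0.0, 0.022, 0]
[0.012, -0.065, 0.004, 0.001, -0.0, 0.044, 0]
[0.017, -0.094, 0.004, 0.001, -0.0, 0.066, 0]
[0.023, -0.121, 0.004, 0.001, -0.0, 0.089, 0]
[0.032, -0.149, 0.004, 0.001, -0.0, 0.111, 0]
[0.043, -0.175, 0.004, 0.001, -0.0, 0.133, 0]
[0.056, -0.201, 0.004, 0.001, -0.0, 0.155, 0]
[0.07, -0.226, 0.004, 0.001, -0.0, 0.177, 0]
[0.086, -0.25, 0.003, 0.001, -0.001, 0.2, 0]
[0.104, -0.273, 0.003, 0.001, -0.001, 0.222, 0]
[0.123, -0.294, 0.003, 0.001, -0.001, 0.244, 0]
[0.143, -0.314, 0.003, 0.001, -0.001, 0.266, 0]
```

Request:
servo_tool:
  series:
    - [[0.006,-0.033,0.003,0,0,0.022,0],[0.01,-0.062,0.003,0,0,0.044,0],[0.015,-0.091,0.003,0,0,0.066,0],[0.022,-0.119,0.003,0,0,0.089,0],[0.031,-0.146,0.003,0,0,0.111,0],[0.042,-0.173,0.003,0,0,0.133,0],[0.055,-0.199,0.003,0,0,0.155,0],[0.069,-0.224,0.003,0,0,0.177,0],[0.085,-0.248,0.003,0,0,0.2,0],[0.103,-0.271,0.003,0,0,0.222,0],[0.122,-0.292,0.003,0,0,0.244,0],[0.142,-0.312,0.003,0,0,0.266,0]]

```text
time_s: 4.32
tool_pos: [0.5144, 0.0917, 0.1503]
tool_rot: [179.6, -0.3, 33.3]
force: [9.0, -5.6, -1.3]
grip_width: 0.0167
grasp_force: 30.2
```

Run:
```python
from h import *
rows([(*grip('L',a)[:2],.149,grip('L',a)[2]) for a in [38,34,30,26,22,18,14,10,6,3,0,-1]],0)
```

```text
4.3167 [0.5144 0.0917 0.1503] [179.6  -0.3  33.3] [ 9.  -5.6 -1.3] 0.0167
[0.001, -0.041, 0.004, 0.002, -0.001, 0.021, 0]
[0.004, -0.07, 0.004, 0.002, -0.002, 0.043, 0]
[0.009, -0.098, 0.004, 0.002, -0.002, 0.065, 0]
[0.016, -0.126, 0.003, 0.002, -0.002, 0.088, 0]
[0.025, -0.153, 0.003, 0.002, -0.002, 0.11, 0]
[0.035, -0.18, 0.003, 0.002, -0.002, 0.132, 0]
[0.048, -0.206, 0.003, 0.002, -0.002, 0.154, 0]
[0.062, -0.231, 0.003, 0.002, -0.002, 0.177, 0]
[0.078, -0.255, 0.003, 0.002, -0.002, 0.199, 0]
[0.091, -0.272, 0.003, 0.002, -0.002, 0.215, 0]
[0.105, -0.288, 0.003, 0.002, -0.002, 0.232, 0]
[0.11, -0.294, 0.003, 0.002, -0.002, 0.238, 0]
```

Request:
servo_tool:
  series:
    - [[0.001,-0.031,0.003,0,0,0.021,0],[0.004,-0.06,0.003,0,0,0.043,0],[0.009,-0.088,0.003,0,0,0.065,0],[0.016,-0.116,0.003,0,0,0.088,0],[0.024,-0.143,0.003,0,0,0.11,0],[0.034,-0.17,0.003,0,0,0.132,0],[0.046,-0.197,0.003,0,0,0.154,0],[0.06,-0.222,0.003,0,0,0.177,0],[0.075,-0.246,0.003,0,0,0.199,0],[0.088,-0.264,0.003,0,0,0.215,0],[0.102,-0.282,0.003,0,0,0.232,0],[0.102,-0.282,0.003,0,0,0.232,0]]

```text
time_s: 5.32
tool_pos: [0.4941, 0.1815, 0.1502]
tool_rot: [-179.9, -0.5, -8.4]
force: [6.8, -2.4, 4.5]
grip_width: 0.0172
grasp_force: 30.0
```

Run:
```python
from h import *
rows([(*grip('L',a)[:2],.149,grip('L',a)[2]) for a in [0,-1]],0)
```

```text
5.3167 [0.4941 0.1815 0.1502] [-179.9   -0.5   -8.4] [ 6.8 -2.4  4.5] 0.0172
[-0.003, 0.001, 0.004, -0.0, -0.003, 0.001, 0]
[-0.003, -0.006, 0.004, -0.0, -0.003, 0.006, 0]
```

Request:
servo_tool:
  series:
    - [[0,0,0,0,0,0,0.55],[0,0,0,0,0,0,0.55],[0,0,0,0,0,0,0.55],[0,0,0,0,0,0,0.55],[0,0,0,0,0,0,0.55],[0,0,-0.1,0,0,0,0.55],[0,0,-0.2,0,0,0,0.55],[0,0,-0.3,0,0,0,0.55],[0,0,-0.4,0,0,0,0.55],[0,0,-0.4,0,0,0,0.55]]

```text
time_s: 6.15
tool_pos: [0.4925, 0.1831, 0.274]
tool_rot: [-179.6, -0.4, -8.2]
force: [-0.3, 0.2, -0.0]
grip_width: 0.0478
grasp_force: 0.0
```

Run:
```python
from h import *
x,y,w=grip('R',90)
rows([(.45,.1,.27,30),(.45,0,.27,60),(x,y,.27,w)],.6)
shot('wrist','w2')
```

```text
6.15 [0.4925 0.1831 0.274 ] [-179.6   -0.4   -8.2] [-0.3  0.2 -0. ] 0.0478
[-0.101, 0.295, 0.011, -0.001, -0.003, -0.212, 0.6]
[-0.054, 0.625, 0.009, -0.0, -0.003, -0.379, 0.6]
[0.408, 1.223, 0.009, 0.0, -0.003, -0.498, 0.6]
```

View pics/w2.png

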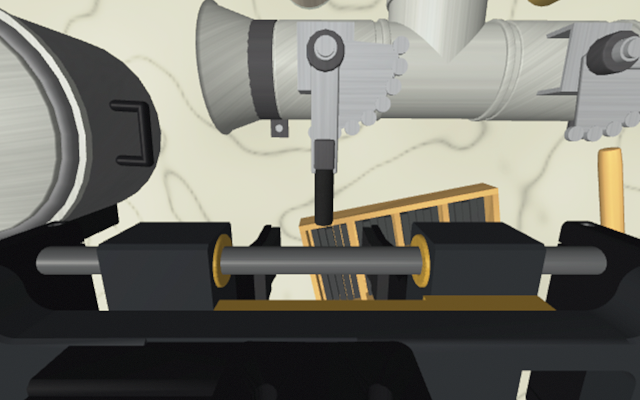

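The left handle runs straight from its hub (325,48) to the grip end (324,218), square to the branch, so it is shut. On to the right handle.

Request:
servo_tool:
  series:
    - [[0.2,0.9,0.009,0,-0.003,-0.498,0.6],[0.2,0.9,0.009,0,-0.003,-0.498,0.6],[0.2,0.9,0.009,0,-0.003,-0.498,0.6],[0.2,0.9,0.009,0,-0.003,-0.498,0.6],[0.2,0.9,0.009,0,-0.003,-0.498,0.6],[0.2,0.9,0.009,0,-0.003,-0.498,0.6],[0.2,0.9,0.009,0,-0.003,-0.498,0.6],[0.2,0.9,0.009,0,-0.003,-0.498,0.6],[0.2,0.9,0.009,0,-0.003,-0.498,0.6],[0.2,0.9,0.009,0,-0.003,-0.498,0.6],[0.2,0.9,0.009,0,-0.003,-0.498,0.6],[0.2,0.9,0.009,0,-0.003,-0.498,0.6]]

```text
time_s: 7.2
tool_pos: [0.51, -0.0937, 0.2636]
tool_rot: [-179.6, 0.4, 72.7]
force: [-0.9, -0.1, 1.1]
grip_width: 0.052
grasp_force: 0.0
```

Run:
```python
from h import *
x,y,w=grip('R',90)
rows([(x,y,.27,w)],.6)
```

```text
7.2 [ 0.51   -0.0937  0.2636] [-179.6    0.4   72.7] [-0.9 -0.1  1.1] 0.052
[-0.28, 0.266, -0.022, -0.003, 0.002, -0.049, 0.6]
```

Request:
servo_tool:
  series:
    - [[-0.28,0.266,-0.022,-0.003,0.002,-0.049,0.6],[-0.28,0.266,-0.022,-0.003,0.002,-0.049,0.6],[-0.28,0.266,-0.022,-0.003,0.002,-0.049,0.6],[-0.28,0.266,-0.022,-0.003,0.002,-0.049,0.6],[-0.28,0.266,-0.022,-0.003,0.002,-0.049,0.6],[-0.28,0.266,-0.022,-0.003,0.002,-0.049,0.6]]

```text
time_s: 7.7
tool_pos: [0.5608, -0.1973, 0.2703]
tool_rot: [179.9, -0.0, 81.2]
force: [0.1, 0.2, -0.4]
grip_width: 0.052
grasp_force: 0.0
```

Run:
```python
from h import *
x,y,w=grip('R',90)
rows([(x,y,.149,w)],.6)
shot('wrist','w3')
```

```text
7.7 [ 0.5608 -0.1973  0.2703] [179.9  -0.   81.2] [ 0.1  0.2 -0.4] 0.052
[-0.001, 0.001, 0.404, 0.0, -0.0, -0.002, 0.6]
```

View pics/w3.png

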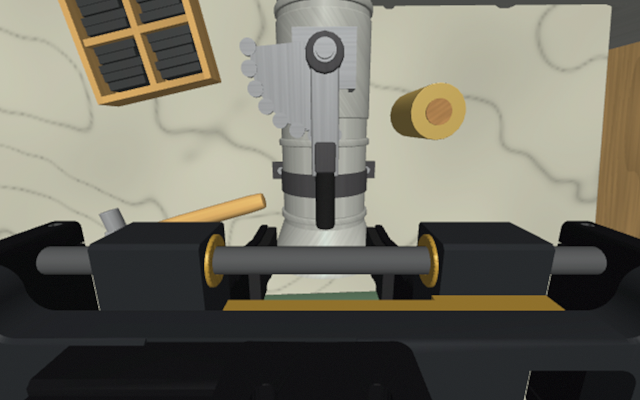

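The right handle (hub 324,50; grip 325,200) is wide open and centred between the fingers. Next: descend and grip.

Request:
servo_tool:
  series:
    - [[-0.001,0.003,0.1,0,0,0,0.6],[-0.001,0.003,0.2,0,0,0,0.6],[-0.001,0.003,0.3,0,0,0,0.6],[-0.001,0.003,0.37,0,0,0,0.6],[-0.001,0.003,0.404,0,0,0,0.3],[-0.001,0.003,0.404,0,0,0,0],[-0.001,0.003,0.404,0,0,0,0],[-0.001,0.003,0.404,0,0,0,0],[-0.001,0.003,0.404,0,0,0,0],[-0.001,0.003,0.404,0,0,0,0],[-0.001,0.003,0.404,0,0,0,0],[-0.001,0.003,0.404,0,0,0,0]]

```text
time_s: 8.75
tool_pos: [0.5641, -0.1987, 0.152]
tool_rot: [179.6, -0.0, 81.2]
force: [1.4, -0.3, 5.0]
grip_width: 0.0173
grasp_force: 30.0
```

Run:
```python
from h import *
rows([(*grip('R',a)[:2],.149,grip('R',a)[2]) for a in range(86,41,-4)],0)
```

```text
8.75 [ 0.5641 -0.1987  0.152 ] [179.6  -0.   81.2] [ 1.4 -0.3  5. ] 0.0173
[0.003, -0.039, 0.01, 0.002, -0.0, 0.021, 0]
[0.006, -0.067, 0.01, 0.002, -0.0, 0.043, 0]
[0.011, -0.095, 0.009, 0.002, -0.0, 0.065, 0]
[0.018, -0.123, 0.009, 0.002, -0.0, 0.087, 0]
[0.026, -0.151, 0.009, 0.002, -0.001, 0.109, 0]
[0.037, -0.177, 0.009, 0.002, -0.001, 0.132, 0]
[0.05, -0.203, 0.009, 0.002, -0.001, 0.154, 0]
[0.064, -0.228, 0.009, 0.002, -0.001, 0.176, 0]
[0.08, -0.252, 0.008, 0.002, -0.001, 0.198, 0]
[0.097, -0.275, 0.008, 0.002, -0.001, 0.221, 0]
[0.116, -0.296, 0.008, 0.002, -0.001, 0.243, 0]
[0.137, -0.316, 0.008, 0.002, -0.001, 0.265, 0]
```

Request:
servo_tool:
  series:
    - [[0.002,-0.034,0.004,0,0,0.021,0],[0.006,-0.063,0.004,0,0,0.043,0],[0.011,-0.091,0.004,0,0,0.065,0],[0.018,-0.119,0.004,0,0,0.087,0],[0.026,-0.147,0.004,0,0,0.109,0],[0.037,-0.173,0.004,0,0,0.132,0],[0.05,-0.199,0.004,0,0,0.154,0],[0.064,-0.224,0.004,0,0,0.176,0],[0.08,-0.248,0.004,0,0,0.198,0],[0.097,-0.271,0.004,0,0,0.221,0],[0.116,-0.292,0.004,0,0,0.243,0],[0.116,-0.292,0.004,0,0,0.243,0]]

```text
time_s: 9.75
tool_pos: [0.4826, -0.1498, 0.1518]
tool_rot: [179.9, -0.4, 37.3]
force: [-3.7, 2.0, 16.0]
grip_width: 0.0172
grasp_force: 30.1
```

Run:
```python
from h import *
rows([(*grip('R',a)[:2],.149,grip('R',a)[2]) for a in (46,45,44,43)],0)
p=np.array(get_obs()['tool_pos'])[:2]-PIV['R'];print(np.degrees(np.arctan2(p[1],p[0]))%360-171.5,np.hypot(*p))
```

```text
9.75 [ 0.4826 -0.1498  0.1518] [179.9  -0.4  37.3] [-3.7  2.  16. ] 0.0172
[-0.004, 0.0, 0.009, 0.001, -0.002, -0.001, 0]
[-0.004, -0.007, 0.009, 0.001, -0.002, 0.005, 0]
[-0.004, -0.014, 0.009, 0.001, -0.002, 0.01, 0]
[-0.004, -0.021, 0.009, 0.001, -0.002, 0.016, 0]
45.991810938192856 0.12222571746264468
```

Request:
servo_tool:
  series:
    - [[0,0,-0.01,0,0,0,0],[0,-0.003,-0.01,0,0,0,0.55],[0,-0.003,-0.01,0,0,0,0.55],[0,-0.003,-0.01,0,0,0,0.55],[0,-0.003,-0.01,0,0,0,0.55],[0,-0.003,-0.01,0,0,0,0.55],[0,-0.003,-0.1,0,0,0,0.55],[0,-0.003,-0.2,0,0,0,0.55],[0,-0.003,-0.3,0,0,0,0.55],[0,-0.003,-0.4,0,0,0,0.55],[0,-0.003,-0.4,0,0,0,0.55]]

```text
time_s: 10.67
tool_pos: [0.4835, -0.151, 0.2747]
tool_rot: [179.5, -0.6, 37.4]
force: [-0.4, 0.1, -0.0]
grip_width: 0.0478
grasp_force: 0.0
```

Run:
```python
from h import *
o=get_obs();print(o['tool_pos'],o['force'])
shot('wrist','w4')
```

```text
[ 0.48351253 -0.15098038  0.27472998] [-0.37527455  0.09486689 -0.0080826 ]
```

View pics/w4.png

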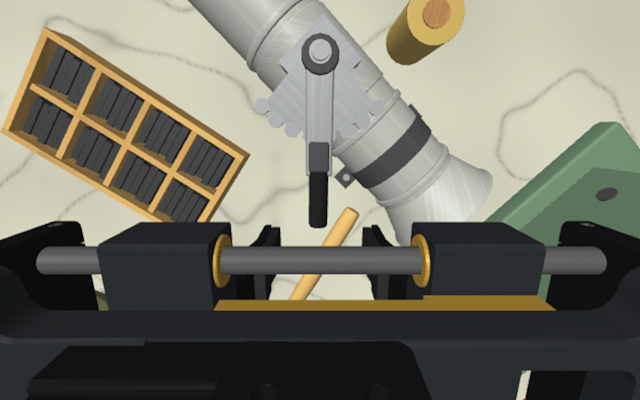

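The right handle now sits midway along its quadrant, about 45° to the branch. I'll clear the arm and check both handles from the top.

Run:
```python
from h import *
rows([(.34,-.32,.36,37)],.55)
```

```text
10.7167 [ 0.4824 -0.1506  0.2721] [179.7  -0.4  37.4] [ 0.6 -0.5 -1.2] 0.0473
[-0.718, 0.162, -0.298, 0.002, -0.002, 0.002, 0.55]
```

Request:
servo_tool:
  series:
    - [[0,0,-0.13,0,0,0,0.55],[0,0,-0.25,0,0,0,0.55],[-0.718,0.162,-0.298,0,0,0,0.55],[-0.718,0.162,-0.298,0,0,0,0.55],[-0.718,0.162,-0.298,0,0,0,0.55],[-0.718,0.162,-0.298,0,0,0,0.55],[-0.718,0.162,-0.298,0,0,0,0.55],[-0.718,0.162,-0.298,0,0,0,0.55],[-0.718,0.162,-0.298,0,0,0,0.55],[-0.718,0.162,-0.298,0,0,0,0.55]]

```text
time_s: 11.55
tool_pos: [0.3382, -0.3196, 0.3572]
tool_rot: [179.9, -0.2, 37.3]
force: [0.5, 0.8, 0.0]
grip_width: 0.0481
grasp_force: 0.0
```

Run:
```python
from h import *
c=shot('top','top2');P=cloud(c);im=c['frame']
cv2.imwrite('pics/crop2.png',cv2.resize(im[130:320,215:435],None,fx=3,fy=3,interpolation=cv2.INTER_CUBIC)[:,:,::-1])
m=(P[...,2]>.176)&(P[...,2]<.2); m[:140]=0;m[260:]=0;m[:,:215]=0;m[:,435:]=0
n,l,s,ce=cv2.connectedComponentsWithStats(m.astype(np.uint8))
for i in range(1,n):
    if s[i,4]>12:
        q=P[l==i].mean(0)
        k='L' if abs(q[1]-.17)<.06 else 'R'; d=q[:2]-PIV[k]; print(k,q.round(4),s[i,4],'r',np.hypot(*d).round(4),'deg',np.degrees(np.arctan2(d[1],d[0]))%360-171.5)
```

```text
L [0.616  0.1614 0.1817] 57 r 0.0018 deg 117.44526716928448
R [ 0.5802 -0.0732  0.1815] 67 r 0.0023 deg -97.38155030546575
L [0.5325 0.1751 0.1816] 67 r 0.0837 deg 0.26856061000302134
R [ 0.511  -0.1271  0.1809] 72 r 0.0859 deg 45.53104738230738
L [0.4927 0.18   0.1786] 39 r 0.1239 deg 0.6492632033746304
R [ 0.4758 -0.1522  0.1781] 35 r 0.1291 deg 44.981347039581465
```

View pics/crop2.png

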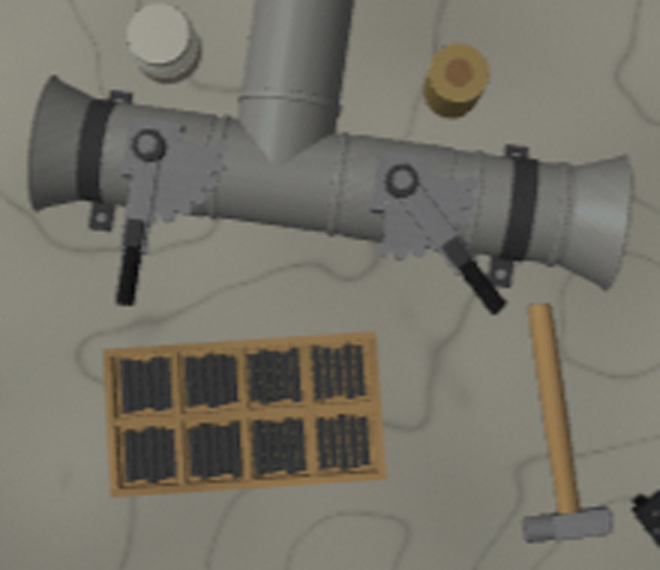

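The left handle reads about 0° (grip at crop 128,275) and the right about 45° (483,288). The hammer, jar and roll look unmoved. Handing in.

```bash
python3 -c "
from cell import env
print(env.sign_off())"
```

```text
the job is handed in; nothing more can be done
None
```

I shut the glue pot's damper (left) completely, then turned the foil press's damper (right) down to half open. The last camera check read about 0° and 45°, with the loose things looking unmoved, and I handed the job in at about 11.6 s.

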